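Clear and set up the packing-station terminal

TASK

Someone left the roll of yellow tape on the closed lid of the packing terminal: first set it down flat, without dropping it, in the middle of the blue mat. Then raise the terminal's stiff lid and leave it standing at the angle shown by the yellow pointer beside it, so that lid and pointer lie in line. Do not shift the pointer, the black parts tote, the white bottle or the carton.

Things in the scene. Friction and masses are not known exactly. Their poses are not given: they have to be found in the camera images.
- terminal: Fixed grey bench terminal like a thick laptop, case 190 (x) x 220 (y) x 56 mm high. Origin: centre of its underside. Its front faces its own -x; the hinge lies at the rear, at x = +80 mm, z = 66 mm in this frame, along its y axis.
- lid (a joint): Opening angle of the grey lid in rad: 0 shut (level), grows as the front edge rises; it can go to 2.1. The hinge is stiff (about 0.9 N m of friction, so some 5 to 8 N at the bar): the lid stays where it is left. Lid plate 170 long, 216 wide, 16 mm thick; shut, its top is 76 mm above the bench and its front edge is 175 mm in front of the hinge. Screen on its inner face.
- lid_bar (a point): Middle of the lid's steel grab bar: round, 12 mm thick, 110 mm long, parallel to the hinge, standing 40 mm out in front of the lid's front edge on two 10 mm arms at its ends (clear gap 34 mm between bar and lid). 215 mm from the hinge, 68 mm above the bench when shut. Axes turn with the lid: x points from the bar towards the hinge, y along the bar, z out of the lid's outer face.
- lid_hinge (a point): Middle of the lid's hinge line. Axes turn with the lid, as for lid_bar.
- pointer (a joint): Angle in rad of the yellow pointer, measured as the lid's angle is (0 level to the front, grows as its tip rises). The lid is to be brought to this value. It differs from run to run.
- pointer_tip (a point): Free tip of the yellow pointer, a flat bar 140 mm long, 6 mm thick, 12 mm wide that turns on the lid's hinge line just outside the terminal's +y side (at y = +121 mm in the terminal's frame). Light friction only: a knock shifts it. x axis points from the tip to the hinge.
- tape_roll: Roll of yellow packing tape: a ring of outer diameter 110, hole diameter 76 (wall 17 mm), 48 mm tall, 0.25 kg, lying flat on the lid. Origin: centre of its underside; z up along its axis.
- mat: Blue square mat, 170 x 170 x 4 mm, fixed flat on the bench to the left or right of the terminal. Origin: centre of its underside.
- tote: Black open tote of metal parts, 150 x 150 x 60 mm, on the other side of the terminal. Origin: centre of its underside. Leave alone.
- spray: White plastic bottle, 64 mm in diameter, 170 mm tall, standing behind. Origin: centre of its underside. Leave alone.
- carton: Brown carton 100 x 150 x 90 mm, standing behind. Origin: centre of its underside. Leave alone.
Mind the look-alikes: they are no part of the job. There is more than one size of the tape_roll; the one meant has the size given above.

How it is judged:
By the outcome, as a careful person would: the job done as asked, in the order asked, and still so for the second after the job is handed in, with the robot touching nothing.
It also fails if it takes over 67 s, if anything falls off the work surface, if the arm or the gripper's body presses on something with over 40 N, if the wrist force passes 120 N, or if a joint passes its speed limit or range.

ROBOT

A 6-joint arm with a two-finger parallel gripper is mounted at the origin on the work surface. World frame = base frame: x ahead of the robot, y to its left, z up, the work surface at z = 0. Lengths are in mm, angles in rad, forces in N, time in s.
With the tool pointing down it reaches from about 350 to 975 mm from the base axis. Payload 7.1 kg.
Tool frame: the origin (TCP) lies between the finger pads; the fingertips stand 19 mm ahead of it and the grasp point (between the pads) is the TCP (ctrl.tcp_to_tips is the distance from the TCP to the fingertips, in mm); z points along the fingers, y is the line along which they close (so a half turn about z gives the same grasp; the last joint's range is limited). The gripper opens to 88 mm and grips with 3 to 60 N. Pads are 20 mm wide; open, the fingers measure 115 mm over their backs; the gripper's body (75 mm by 178 mm) begins 61 mm behind the grasp point.
Start: joints at [1.139, 0.423, 1.63, -0, 1.089, -0.019], TCP at [250.702, 572.497, 241.675] pointing down, gripper open.
Joint ranges: [-3, 3], [-0.9, 2.11], [0.09, 2.58], [-1.31, 4.45], [0.11, 2.69], [-2.54, 2.54]. Speed limits (rad/s): [2.39, 2.39, 3.01, 3.14, 3.14, 3.14].

INTERFACE

Orientations are given as a rotation vector (axis times angle).
In Python, from workcell import status, optics, ctrl gives the robot as it stands. The module is installed in compiled form; this text tells all that it offers.
- The arm moves only by the shell command python3 -m inch 'ROWS'. ROWS is JSON, a list that holds one entry, the list of rows, each a list of 7 numbers: the shift along the tool's x, y, z in mm, then the turn, a rotation vector about the tool's x, y, z in rad, then the opening in per cent of the stroke, from 0 (shut) to 100 (fully open). A call has 1 to 20 rows; each row is the pose to reach, as a shift and turn from the pose commanded when the call began, along the tool's axes at that moment; what a row does not reach only later rows make up. A row lasts 1/10 s, in which the tool goes at most 50 mm and 8.59 degrees, less where a joint would pass 70% of its speed; a pose out of reach is approached as far as the arm can. A call with a gripper value outside its range is refused whole. The fingers move at their own pace and stop on an object; the grip force is fixed at half the most. Time passes only in rows, so rows that repeat a pose let the fingers close. It gives the time, the measured TCP pose, the force, the opening and the grip force at its end, in the units of the state.
- status.get_obs(): the state, without advancing time (a new reading comes with each control period).
- optics.get_image(name): name is "scene" or "top" or "wrist"; returns a dict with "frame" (384x512x3 uint8, red, green, blue), "fx", "fy", "cx", "cy" (pixels), "rvec" (rotation vector, rad) and "tvec" (3), from world to camera coordinates, as OpenCV has them; the wrist camera has in their place "hand_eye" (4x4, takes a point from camera to tool coordinates, whose origin is the TCP and whose axes are the flange's). Camera axes: x right, y down, z forward; pixel columns grow to the right and rows downward; lengths in mm; the calibration is good to about 2 mm. A picture is of the moment at which its call begins: read the wrist's pose just before it. There is no depth.
- ctrl.close_job(): hands the job in; it is judged then, once.
The state is a dict: "t": time; "qpos": joint angles; "qvel": joint speeds; "joint_torque": joint torques, N m; "ee_pos": TCP position; "orientation": TCP orientation; "ft_force": force on the tool from outside, world axes, zero at the start; "moment": the same for the moment, N m; "width": finger opening in mm; "grasp_force": force on a finger pad.
Only numpy, scipy, OpenCV 4.12 (cv2) and the standard library are available. Lean on these libraries where they do the work, as an engineer would, in place of code of your own. Each camera call takes 0.05 s, during which the arm holds its last target. There are 200 camera calls.

## Working session

There is one attempt and no reset: what is moved stays moved. The work goes in short steps, Python scripts to look and compute and a shell command to move; the robot and the scene stay as the last step left them, time stands still between calls to the robot, and variables do not carry over. Pictures are saved under pics/ and viewed, at most 10 in all, crops included, and the job is handed in when it is done.

```bash
mkdir -p pics; cat > h.py <<'E'
import numpy as np, cv2
from scipy.spatial.transform import Rotation as R
from workcell import status, optics, ctrl
def cam(n):
    o=status.get_obs(); d=optics.get_image(n)
    K=np.array([[d['fx'],0,d['cx']],[0,d['fy'],d['cy']],[0,0,1]])
    if n=='wrist':
        T=np.eye(4);T[:3,:3]=R.from_rotvec(o['orientation']).as_matrix();T[:3,3]=o['ee_pos']
        W=np.linalg.inv(T@np.array(d['hand_eye']))
    else:
        W=np.eye(4);W[:3,:3]=R.from_rotvec(np.ravel(d['rvec'])).as_matrix();W[:3,3]=np.ravel(d['tvec'])
    return d['frame'],K,W
def save(n,f,s=1.5): 
    f,K,W=cam(n) if isinstance(n,str) and False else (f,0,0)
def px(K,W,p):
    c=W[:3,:3]@np.array(p,float)+W[:3,3]; u=K@c; return u[:2]/u[2]
def hit(K,W,uv,val,ax=2):
    d=W[:3,:3].T@np.linalg.inv(K)@[uv[0],uv[1],1]; o=-W[:3,:3].T@W[:3,3]
    return o+d*(val-o[ax])/d[ax]
E
python3 - <<'E'
from h import *
fs=[]
for n in('top','scene'):
    f,K,W=cam(n); np.savez(n+'.npz',f=f,K=K,W=W); cv2.imwrite(f'pics/{n}.png',cv2.resize(f[:,:,::-1],(800,600),interpolation=cv2.INTER_CUBIC))
    print(n,K[0,0],-W[:3,:3].T@W[:3,3])
o=status.get_obs(); print(o['orientation'],o['t'],o['ft_force'],o['width'],R.from_rotvec(o['orientation']).as_matrix().round(3))
E
```

```text
top 377.11377978112364 [502.46749357   2.14735967 906.82123697]
scene 371.01832244787374 [1098.65372907  174.08675072  800.44258116]
[-6.43706036e-01 -3.07463817e+00  2.08847648e-03] 0.1 [ 0.52907768 -0.5182919  -0.19016961] 87.87524874383932 [[-0.916  0.401 -0.001]
 [ 0.401  0.916 -0.001]
 [ 0.    -0.001 -1.   ]]
```

View pics/top.png

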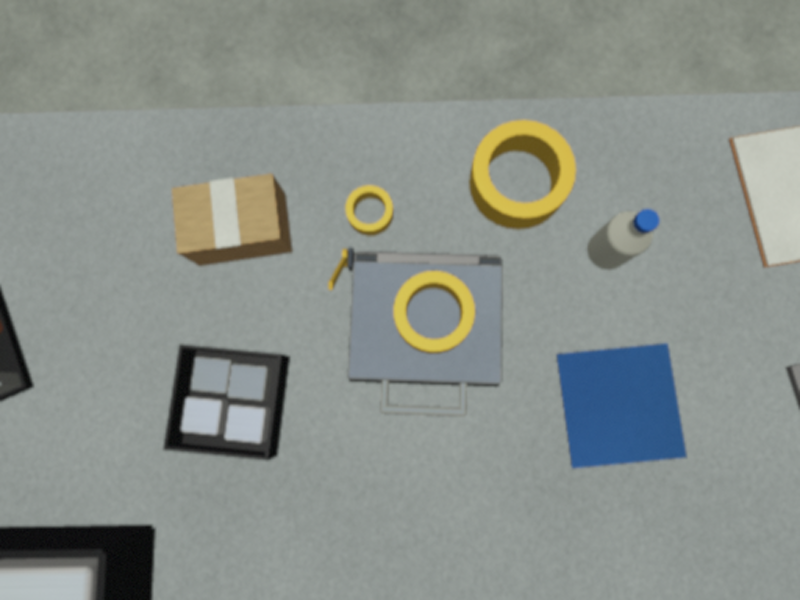

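View pics/scene.png

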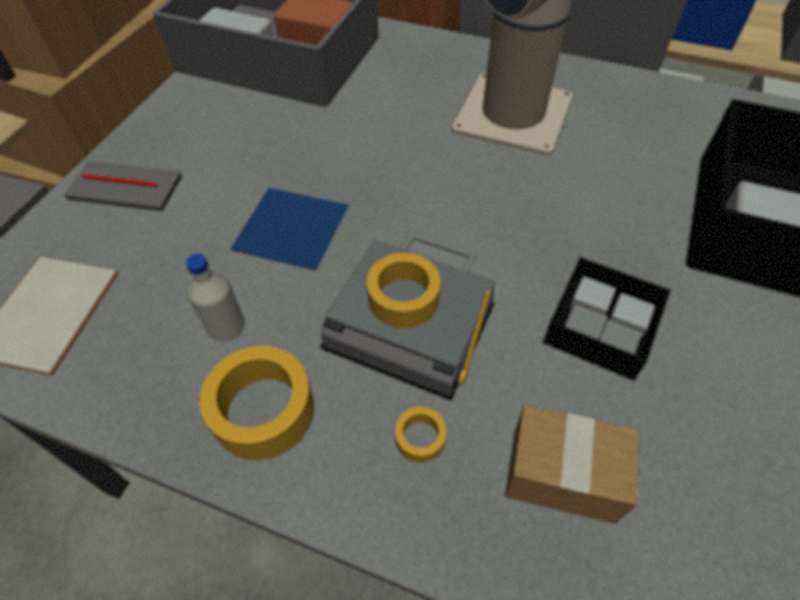

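The candidates for the tape, as top-view pixels on the 800-wide image, are the ring on the lid (434,311), a small ring on the bench (369,209) and a large ring on the bench (525,172). I choose the one on the lid. The mat is centred at about (620,405) on the right, the bar runs along y≈412 for x 382–466, and the pointer goes from (349,252) to its tip at (331,287). Next I'll turn these into metric positions and take a close crop.

```bash
python3 - <<'E'
from h import *
z=np.load('top.npz');f,K,W=z['f'],z['K'],z['W']; s=np.load('scene.npz')
S=512/800
h=lambda u,v,zz:hit(K,W,(u*S-.2,v*S-.2),zz)
def mask(c,lo,hi): return cv2.inRange(cv2.cvtColor(c,cv2.COLOR_RGB2HSV),lo,hi)
# mat
m=mask(f,(105,120,60),(125,255,255)); n,l,st,ce=cv2.connectedComponentsWithStats(m); i=1+np.argmax(st[1:,4])
c=cv2.findContours((l==i).astype(np.uint8),0,1)[0][0]; r=cv2.minAreaRect(c)
print('mat',hit(K,W,ce[i],4).round(1),'corners',[hit(K,W,p,4)[:2].round(0).tolist() for p in cv2.boxPoints(r)])
m=mask(f,(18,110,60),(35,255,255)); n,l,st,ce=cv2.connectedComponentsWithStats(m)
for i in range(1,n):
    if st[i,4]>30:
        c=max(cv2.findContours((l==i).astype(np.uint8),0,1)[0],key=len)
        (u,v),rad=cv2.minEnclosingCircle(c); 
        print('yellow',st[i],(u,v),'c',hit(K,W,(u,v),124).round(1),'diam',2*rad*(W[2,3]-124)/K[0,0], 'z0',hit(K,W,(u,v),30).round(1))
for p in((353,262),(501,264),(349,380),(500,384)): print('lid',p,h(*p,76).round(1))
for p in((383,411),(465,413)): print('bar',h(*p,68).round(1))
t=f[140:290,200:340]; cv2.imwrite('pics/crop.png',cv2.resize(t[:,:,::-1],None,fx=4,fy=4,interpolation=cv2.INTER_CUBIC))
t=s['f'][140:270,190:340]; cv2.imwrite('pics/crop2.png',cv2.resize(t[:,:,::-1],None,fx=5,fy=4.6,interpolation=cv2.INTER_CUBIC))
E
```

```text
mat [ 475.9 -300.6    4. ] corners [[553.0, -211.0], [573.0, -382.0], [402.0, -389.0], [383.0, -224.0]]
yellow [ 301   77   67   69 2538] (334.0, 111.5) c [ 796.4 -149.2  124. ] diam 129.22248728394771 z0 [ 831.7 -167.4   30. ]
yellow [152 117  33  47 250] (167.0, 140.0) c [741.4 213.  124. ] diam 89.35346140515496 z0 [770.1 238.3  30. ]
yellow [221 119  30  31 456] (236.0, 134.0) c [751.1  63.6 124. ] diam 57.31654106288008 z0 [781.  71.  30.]
yellow [118 159  33   9 161] (134.0, 162.0) c [694.3 283.1 124. ] diam 58.823588686005294 z0 [717.3 316.9  30. ]
yellow [210 160  13  25  92] (216.0, 172.0) c [668.5 106.8 124. ] diam 47.70116290909614 z0 [688.4 119.4  30. ]
yellow [ 252  174   52   52 1187] (277.1610107421875, 199.1610107421875) c [607.6 -21.5 124. ] diam 95.51798499584463 z0 [620.2 -24.3  30. ]
lid (353, 262) [688.6  91.3  76. ]
lid (501, 264) [ 680.8 -121.6   76. ]
lid (349, 380) [519.8  97.5  76. ]
lid (500, 384) [ 510.5 -112.8   76. ]
bar [476.1  50.9  68. ]
bar [471.4 -63.6  68. ]
```

View pics/crop.png

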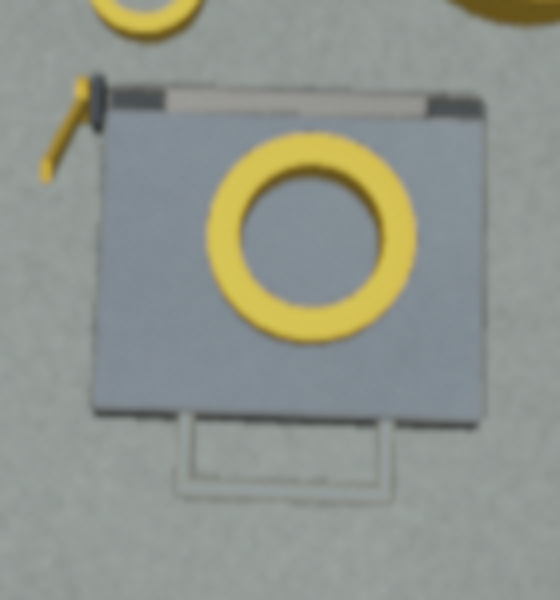

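View pics/crop2.png

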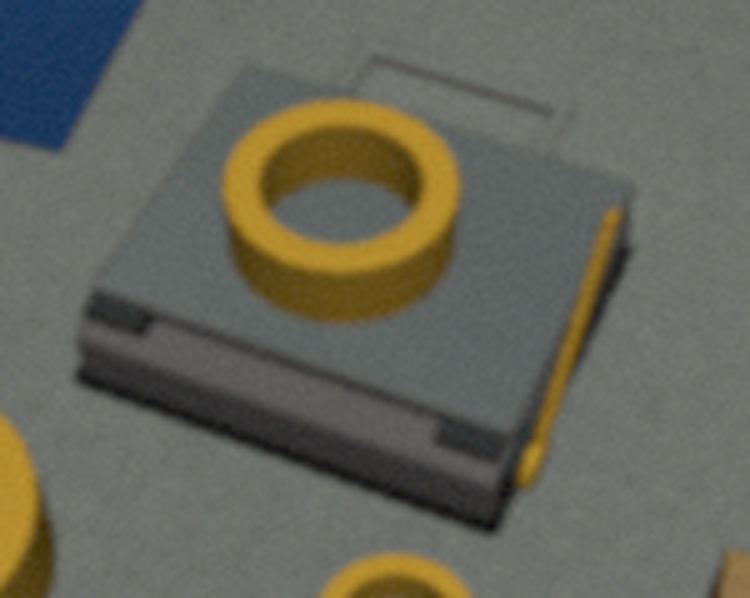

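The close crop confirms the choice: the ring on the lid measures about 108 mm across the outside, and the mat, terminal and bar sizes agree too. Next is the pointer angle from both views.

```bash
python3 - <<'E'
from h import *
H=np.array([689.3,-15,66]);yw=-.041
ex=np.array([np.cos(yw),np.sin(yw),0]);ey=np.array([-np.sin(yw),np.cos(yw),0]);b=H+121*ey
z=np.load('top.npz');s=np.load('scene.npz')
for nm,q,uv in(('top',z,(211.5,183)),('scene',s,(313,186.1))):
    K,W=q['K'],q['W']; print(nm,'base px',px(K,W,b))
    # ray to plane y=121 of terminal
    d=W[:3,:3].T@np.linalg.inv(K)@[uv[0],uv[1],1]; o=-W[:3,:3].T@W[:3,3]
    P=o+d*((b-o)@ey)/(d@ey)-b; print('tip',P.round(1),np.hypot(P@ex,P[2]),'ang',np.arctan2(P[2],-P@ex))
    for th in (.8,.9,1,1.1,1.2,1.3): print(th,px(K,W,b+140*(-np.cos(th)*ex+np.sin(th)*np.array([0,0,1]))).round(1))
o=status.get_obs();Rt=R.from_rotvec(o['orientation']).as_matrix();p=np.array(o['ee_pos'])
# goal: tool y along ex , z down; turn about tool z
for sg in(1,-1):
    y=sg*ex; G=np.c_[np.cross(y,[0,0,-1]),y,[0,0,-1]]
    print('turn',R.from_matrix(Rt.T@G).as_rotvec())
C=np.array([607.6,-21.5,0]); g=C-46.5*ex; g[2]=200; print('shift tool',Rt.T@(g-p),g)
E
```

```text
top base px [219.79487144 166.13069135]
tip [-59.4   2.4 113.1] 127.80307917084853 ang 1.0872220557258832
0.8 [211.6 203. ]
0.9 [211.2 197.2]
1 [210.8 190.8]
1.1 [210.5 184. ]
1.2 [210.4 177. ]
1.3 [210.3 169.7]
scene base px [297.55827296 239.3280896 ]
tip [-65.2   2.7 118.5] 135.27979582436657 ang 1.0672366978577346
0.8 [316.9 180.1]
0.9 [315.8 181.1]
1 [314.6 182.6]
1.1 [313.1 184.9]
1.2 [311.4 187.8]
1.3 [309.4 191.4]
turn [-1.20314671e-03  8.03489014e-04  1.19903797e+00]
turn [-8.89641093e-04 -1.33215107e-03 -1.94255415e+00]
shift tool [-521.88617344 -417.3101262    41.5737178 ] [561.13907778 -19.59403409 200.        ]
```

```bash
python3 -m inch '[[[-40,-32,0,0,0,0.09,60],[-80,-64,0,0,0,0.18,60],[-120,-96,0,0,0,0.28,60],[-160,-128,0,0,0,0.37,60],[-200,-160,0,0,0,0.46,60],[-240,-192,5,0,0,0.55,60],[-280,-224,10,0,0,0.64,60],[-320,-256,15,0,0,0.74,60],[-360,-288,20,0,0,0.83,60],[-400,-320,25,0,0,0.92,60],[-440,-352,30,0,0,1.01,60],[-480,-384,35,0,0,1.1,60],[-505,-404,40,0,0,1.16,60],[-522,-417,42,0,0,1.2,60],[-522,-417,42,0,0,1.2,60],[-522,-417,42,0,0,1.2,60],[-522,-417,42,0,0,1.2,60]]]'
python3 - <<'E'
from h import *
o=status.get_obs();print(o['t'],o['ee_pos'],R.from_rotvec(o['orientation']).as_matrix().round(3),o['width'],o['qpos'])
f,K,W=cam('wrist');np.savez('w1.npz',f=f,K=K,W=W)
for zz,c in((124,(0,255,0)),(76,(255,0,0))):
  for r in(55,38):
    pts=np.array([px(K,W,(607.6+r*np.cos(a),-21.5+r*np.sin(a),zz)) for a in np.linspace(0,6.28,60)])
    if zz==124: cv2.polylines(f,[pts.astype(np.int32)],True,c,1)
cv2.imwrite('pics/w1.png',cv2.resize(f[:,:,::-1],(800,600)))
E
```

```text
t: 1.8
ee_pos: [560.8, -17.8, 199.5]
orientation: [-2.265, -2.176, 0.001]
ft_force: [-1.0, 0.1, -0.1]
width: 52.9
grasp_force: 0.0
1.8 [560.80003396 -17.81030364 199.54348521] [[ 0.04   0.999 -0.001]
 [ 0.999 -0.04   0.   ]
 [ 0.    -0.001 -1.   ]] 52.87541634284039 [-5.30873481e-02  3.84167508e-01  1.80505453e+00  3.04661008e-04
  9.53229526e-01 -1.28707411e-02]
```

View pics/w1.png

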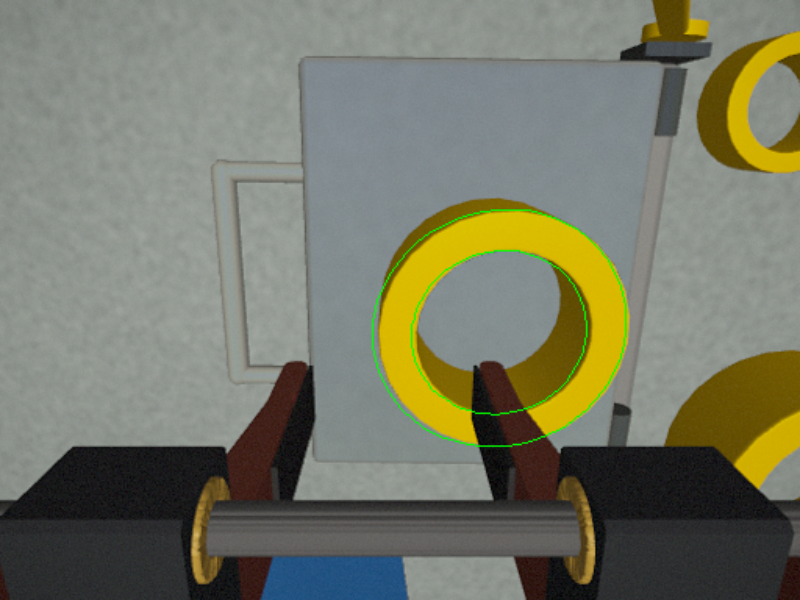

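The wrist picture shows the target ring top at (380–628, 212–446), within about 1.5 mm of my estimate. The finger tips straddle the front wall at x≈293 and x≈490. The bar is at x≈230 and looks as expected, so I'll go down and grip.

```bash
python3 -m inch '[[[-2,2,25,0,0,0,60],[-2,2,50,0,0,0,60],[-2,2,75,0,0,0,60],[-2,2,88,0,0,0,60],[-2,2,95,0,0,0,60],[-2,2,95,0,0,0,60],[-2,2,95,0,0,0,30],[-2,2,95,0,0,0,10],[-2,2,95,0,0,0,10],[-2,2,95,0,0,0,10],[-2,2,95,0,0,0,10],[-2,2,95,0,0,0,10]]]'
```

```text
t: 3.05
ee_pos: [563.4, -21.0, 105.0]
orientation: [-2.268, -2.174, 0.0]
ft_force: [-1.4, 0.9, 3.8]
width: 15.9
grasp_force: 30.0
```

```bash
python3 -m inch '[[[0,0,-10,0,0,0,10],[0,0,-25,0,0,0,10],[0,0,-45,0,0,0,10],[0,0,-60,0,0,0,10],[-10,-4,-65,0,0,0,10],[-30,-13,-65,0,0,0,10],[-55,-24,-65,0,0,0,10],[-85,-37,-65,0,0,0,10],[-115,-50,-65,0,0,0,10],[-145,-62,-65,0,0,0,10],[-175,-75,-65,0,0,0,10],[-205,-88,-65,0,0,0,10],[-235,-101,-65,0,0,0,10],[-260,-112,-60,0,0,0,10],[-275,-118,-55,0,0,0,10],[-283,-122,-50,0,0,0,10],[-283,-122,-45,0,0,0,10],[-283,-122,-40,0,0,0,10],[-283,-122,-40,0,0,0,10]]]'
python3 - <<'E'
from h import *
f,K,W=cam('top'); np.savez('top2.npz',f=f,K=K,W=W)
g,_,_=cam('wrist')
cv2.imwrite('pics/carry.png',np.hstack([cv2.resize(f[150:350,300:480,::-1],(400,444)),cv2.resize(g[:,:,::-1],(400,444))]))
E
```

```text
t: 4.95
ee_pos: [429.5, -297.6, 143.9]
orientation: [-2.265, -2.174, 0.0]
ft_force: [-0.1, -0.2, -3.1]
width: 16.3
grasp_force: 30.1
```

View pics/carry.png

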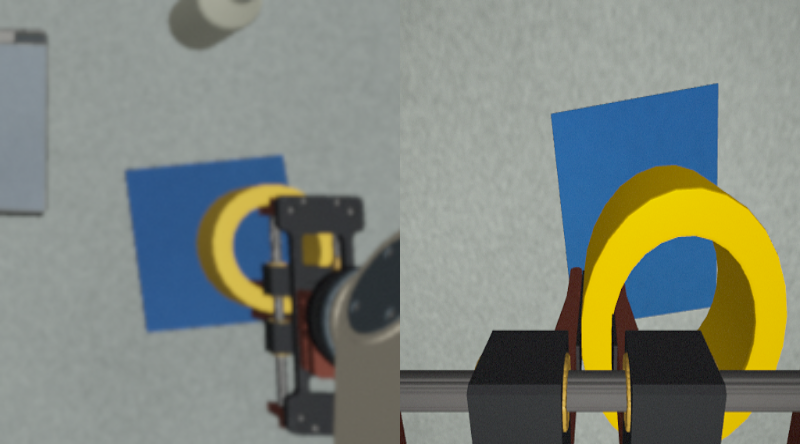

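The ring hangs level in the grip. It looks off-centre on the mat only because of its height. I'll lower it slowly to contact.

```bash
python3 -m inch '[[[-1,1,20,0,0,0,10],[-1,1,40,0,0,0,10],[-1,1,60,0,0,0,10],[-1,1,80,0,0,0,10],[-1,1,93,0,0,0,10],[-1,1,101,0,0,0,10],[-1,1,105,0,0,0,10],[-1,1,107,0,0,0,10],[-1,1,109,0,0,0,10],[-1,1,109,0,0,0,10]]]'
```

```text
t: 6.05
ee_pos: [430.9, -299.8, 36.0]
orientation: [2.267, 2.174, 0.0]
ft_force: [-0.7, -0.4, -2.9]
width: 16.0
grasp_force: 30.1
```

```bash
python3 -m inch '[[[0,0,1,0,0,0,10],[0,0,2,0,0,0,10],[0,0,3,0,0,0,10],[0,0,3,0,0,0,10]]]'
```

```text
t: 6.45
ee_pos: [430.8, -299.8, 33.0]
orientation: [2.267, 2.174, 0.0]
ft_force: [-1.4, 0.2, 1.1]
width: 15.8
grasp_force: 30.1
```

```bash
python3 -m inch '[[[0,0,0,0,0,0,25],[0,0,0,0,0,0,45],[0,0,0,0,0,0,55],[0,0,0,0,0,0,55],[0,0,-10,0,0,0,55],[0,0,-40,0,0,0,55],[0,0,-80,0,0,0,55],[0,0,-120,0,0,0,55],[30,0,-150,0,0,0,45],[70,5,-167,0,0,0,45],[110,10,-167,0,0,0,45],[150,15,-167,0,0,0,45],[190,20,-167,0,0,0,45],[220,25,-167,0,0,0,45],[240,25,-167,0,0,0,45],[240,25,-167,0,0,0,45],[240,25,-167,0,0,0,45]]]'
python3 - <<'E'
from h import *
q=np.load('w1.npz');f,K,W=q['f'],q['K'],q['W']
for uv in((217,175),(236,185),(230,370),(245,363),(225,172),(238,372)): print(uv,hit(K,W,(uv[0]*.64-.2,uv[1]*.64-.2),68).round(1))
for uv in((301,58),(315,460)): print('lid front',hit(K,W,(uv[0]*.64-.2,uv[1]*.64-.2),76).round(1))
f,K,W=cam('top')
hsv=cv2.cvtColor(f,cv2.COLOR_RGB2HSV); m=cv2.inRange(hsv,(18,110,60),(35,255,255)); n,l,st,ce=cv2.connectedComponentsWithStats(m)
for i in range(1,n):
    if st[i,4]>500:
        c=max(cv2.findContours((l==i).astype(np.uint8),0,1)[0],key=len);(u,v),r=cv2.minEnclosingCircle(c);e=cv2.fitEllipse(c);print(st[i],hit(K,W,(u,v),52).round(1),hit(K,W,e[0],52).round(1),e[1],2*r*855/377)
g,K2,W2=cam('wrist');np.savez('w2.npz',f=g,K=K2,W=W2)
cv2.imwrite('pics/placed.png',np.hstack([cv2.resize(f[150:350,300:480,::-1],(400,444)),cv2.resize(g[:,:,::-1],(400,444))]))
o=status.get_obs();print(o['ee_pos'])
E
```

```text
t: 8.15
ee_pos: [465.7, -60.9, 200.2]
orientation: [2.266, 2.175, 0.0]
ft_force: [0.5, -0.2, 0.5]
width: 39.3
grasp_force: 0.0
(217, 175) [476.1  48.8  68. ]
(236, 185) [485.   43.5  68. ]
(230, 370) [468.7 -57.2  68. ]
(245, 363) [477.6 -53.3  68. ]
(225, 172) [480.3  50.1  68. ]
(238, 372) [473.  -58.6  68. ]
lid front [524.2  99.5  76. ]
lid front [ 512.8 -111.6   76. ]
[ 301   77   67   69 2538] [ 823.4 -163.2   52. ] [ 825.1 -162.4   52. ] (64.39887237548828, 69.67431640625) 159.73886231844875
[379 235  51  50 990] [ 478.4 -297.3   52. ] [ 478.5 -300.7   52. ] (43.38107681274414, 50.109710693359375) 123.87688689902227
[465.72877435 -61.64483276 199.98040484]
```

View pics/placed.png

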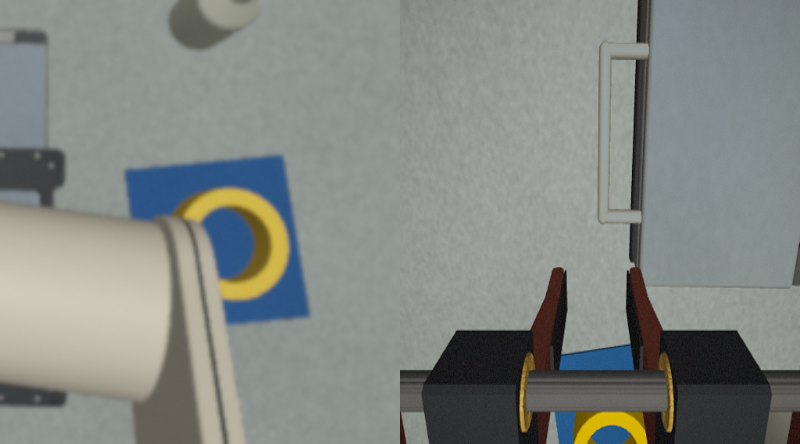

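The ring sits flat and centred on the mat: its top at (236,244) against a mat centre of (217,240), where the offset matches the parallax of a 48 mm height. The bar in the wrist view runs from about (605,46) to (603,217).

```bash
python3 - <<'E'
from h import *
q=np.load('w2.npz');K,W=q['K'],q['W']
a=[]
for uv in((204.5,48),(203.5,216)):
    p=hit(K,W,(uv[0]*1.28,uv[1]*384/444),68);print(p.round(1));a.append(p)
m=(a[0]+a[1])/2;print('mid',m)
o=status.get_obs();Rt=R.from_rotvec(o['orientation']).as_matrix()
for b in(m,np.array([475.5,-5.5,68])): print(Rt.T@(b-o['ee_pos']))
E
```

```text
[479.   51.8  68. ]
[474.2 -59.8  68. ]
mid [476.61424902  -4.00692982  68.        ]
[ 58.08302548   8.3650523  131.96907489]
[ 56.54387783   7.31536951 131.9690176 ]
```

```bash
python3 -m inch '[[[30,4,20,0,0,0,40],[58,8,45,0,0,0,40],[58,8,70,0,0,0,40],[58,8,90,0,0,0,40],[58,8,110,0,0,0,40],[58,8,122,0,0,0,40],[58,8,131,0,0,0,40],[58,8,131,0,0,0,40],[58,8,131,0,0,0,20],[58,8,131,0,0,0,5],[58,8,131,0,0,0,5],[58,8,131,0,0,0,5],[58,8,131,0,0,0,5]]]'
```

```text
t: 9.55
ee_pos: [475.8, -3.3, 69.2]
orientation: [-2.267, -2.174, 0.0]
ft_force: [-2.5, -0.9, 6.9]
width: 11.0
grasp_force: 30.0
```

```bash
python3 -c "
import numpy as np
for t in np.arange(.05,1.16,.05): print(round(t,2),(215*(1-np.cos(t))+2*np.sin(t)).round(),-(215*np.sin(t)-2*(1-np.cos(t))).round())"
```

```text
0.05 0.0 -11.0
0.1 1.0 -21.0
0.15 3.0 -32.0
0.2 5.0 -43.0
0.25 7.0 -53.0
0.3 10.0 -63.0
0.35 14.0 -74.0
0.4 18.0 -84.0
0.45 22.0 -93.0
0.5 27.0 -103.0
0.55 33.0 -112.0
0.6 39.0 -121.0
0.65 45.0 -130.0
0.7 52.0 -138.0
0.75 59.0 -146.0
0.8 67.0 -154.0
0.85 75.0 -161.0
0.9 83.0 -168.0
0.95 92.0 -174.0
1.0 101.0 -180.0
1.05 110.0 -185.0
1.1 119.0 -191.0
1.15 129.0 -195.0
```

```bash
python3 -m inch '[[[0,0,-11,0,0,0,5],[0,1,-21,0,0,0,5],[0,3,-32,0,0,0,5],[0,5,-43,0,0,0,5],[0,7,-53,0,0,0,5]]]'; python3 -m inch '[[[0,3,-10,0,0,0,5],[0,7,-21,0,0,0,5],[0,11,-31,0,0,0,5],[0,15,-40,0,0,0,5],[0,20,-50,0,0,0,5],[0,26,-59,0,0,0,5],[0,32,-68,0,0,0,5],[0,38,-77,0,0,0,5],[0,45,-85,0,0,0,5],[0,52,-93,0,0,0,5],[0,60,-101,0,0,0,5],[0,68,-108,0,0,0,5],[0,76,-115,0,0,0,5],[0,76,-115,0,0,0,5]]]'
```

```text
t: 10.05
ee_pos: [482.7, -3.6, 122.6]
orientation: [-2.267, -2.174, 0.001]
ft_force: [-0.3, -1.9, -6.3]
width: 11.3
grasp_force: 30.0
t: 11.45
ee_pos: [556.0, -7.4, 239.2]
orientation: [-2.264, -2.172, 0.01]
ft_force: [-22.2, -3.1, 23.0]
width: 10.9
grasp_force: 30.0
```

```bash
python3 -m inch '[[[0,-1,-1,0,0,0,5],[0,3,-5,0,0,0,5],[0,7,-8,0,0,0,5],[0,7,-8,0,0,0,5]]]'
python3 - <<'E'
from h import *
a,K,W=cam('scene');np.savez('s3.npz',f=a,K=K,W=W)
b,K,W=cam('top');np.savez('t3.npz',f=b,K=K,W=W)
c=cv2.resize(a[110:270,200:330,::-1],(480,591),interpolation=cv2.INTER_CUBIC)
d=cv2.resize(b[140:260,195:260,::-1],(320,591),interpolation=cv2.INTER_CUBIC)
cv2.imwrite('pics/mid.png',np.hstack([c,d]))
E
```

```text
t: 11.85
ee_pos: [564.7, -7.9, 246.3]
orientation: [-2.266, -2.174, 0.005]
ft_force: [-11.7, -5.2, 8.9]
width: 11.4
grasp_force: 30.0
```

View pics/mid.png

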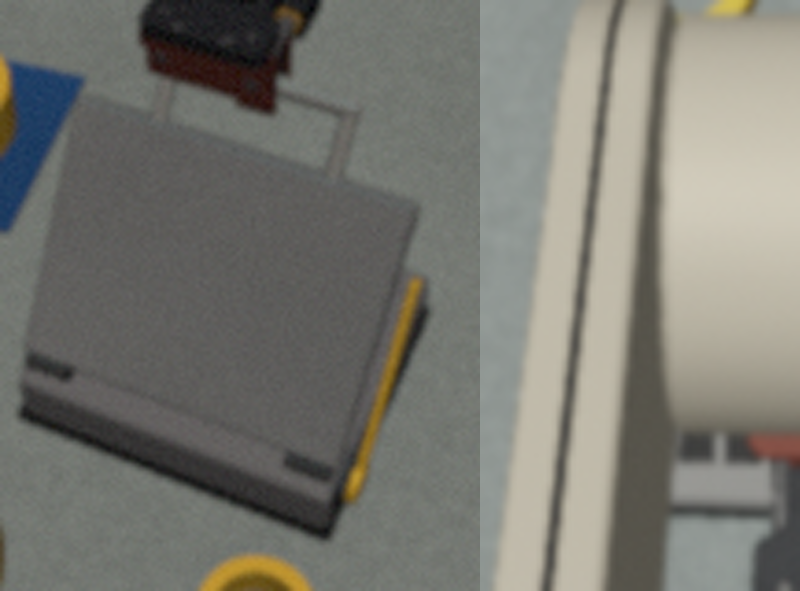

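The lid is up at about 0.95 rad. The pointer is visible from (415,285) to (352,490), but this view barely shows the angle. I'll bring the lid to about 1.05, let go, and compare lid and pointer with the wrist camera from close by.

```bash
python3 -m inch '[[[0,4,-4,0,0,0,5],[0,8,-7,0,0,0,5],[0,13,-10,0,0,0,5],[0,17,-12,0,0,0,5],[0,17,-12,0,0,0,5],[0,17,-12,0,0,0,15],[0,17,-12,0,0,0,40],[0,17,-12,0,0,0,40],[0,17,-12,0,0,0,40]]]'; python3 -m inch '[[[0,0,-10,0,0,0,40],[0,0,-25,0,0,0,40],[0,0,-45,0,0,0,40],[0,0,-65,0,0,0,40],[0,0,-85,0,0,0,40]]]'
python3 - <<'E'
from h import *
f,K,W=cam('wrist');o=status.get_obs();c=-W[:3,:3].T@W[:3,3];print('cam',c,'fwd',W[2,:3],K[0,0],o['ee_pos'],o['qpos'])
b=np.array([694.3,105.9,66]);tip=b+[-63,2.6,125]
for p in(b,tip,(590,100,210)):
  print(px(K,W,p), px(K,np.c_[W[:3,:3],W[:3,3]-W[:3,:3]@[-0,40,40]],p))
E
```

```text
t: 12.85
ee_pos: [583.9, -7.6, 257.5]
orientation: [2.266, 2.174, 0.003]
ft_force: [0.2, 0.8, -1.2]
width: 33.4
grasp_force: 0.0
t: 13.35
ee_pos: [583.3, -7.7, 343.4]
orientation: [2.267, 2.174, 0.001]
ft_force: [-0.2, 0.3, 0.0]
width: 34.9
grasp_force: 0.0
cam [587.24371141  74.03981691 486.42131751] fwd [-0.01164541 -0.2965641  -0.95494195] 343.0743766743045 [584.831255    -7.69237195 347.02285743] [-3.35719676e-02  2.57718078e-01  1.61741091e+00  1.52533740e-04
  1.26011250e+00  8.21546367e-03]
[343.5683693   53.23802083] [334.37617836  89.60485127]
[304.6443735   38.62936187] [298.09950611  90.78058578]
[253.064307   50.1600702] [254.62601146 103.00490982]
```

```bash
python3 -m inch '[[[30,0,0,0,0,0,40],[60,0,0,0,0,0,40],[90,0,0,0,0,0,40],[90,0,0,0,0,0,40],[90,0,0,0,0,0,40]]]'
cat > meas.py <<'E'
from h import *
import sys
f,K,W=cam('wrist');np.savez(sys.argv[1]+'.npz',f=f,K=K,W=W)
H=np.array([689.3,-13,66]);yw=-.042
ex=np.array([np.cos(yw),np.sin(yw),0]);ey=np.array([-np.sin(yw),np.cos(yw),0]);ez=np.array([0,0,1.])
P=lambda th,r,y,n:H+r*(-np.cos(th)*ex+np.sin(th)*ez)+n*(np.sin(th)*ex+np.cos(th)*ez)+y*ey
g=cv2.resize(f,None,fx=3,fy=3,interpolation=cv2.INTER_CUBIC)
q=lambda *a:(px(K,W,P(*a))*3+1).astype(int)
for th,c in((1.0,(255,0,0)),(1.05,(0,255,0)),(1.1,(0,0,255))):
    cv2.line(g,tuple(q(th,0,121,0)),tuple(q(th,140,121,0)),c,1)
    cv2.polylines(g,[np.array([q(th,5,108,10),q(th,175,108,10),q(th,175,-108,10)])],False,c,1)
    cv2.line(g,tuple(q(th,215,55,2)),tuple(q(th,215,-55,2)),c,1)
t=q(1.05,140,121,0); print(t,g.shape)
x0=max(0,t[0]-330);y0=max(0,t[1]-180)
cv2.imwrite(f'pics/{sys.argv[1]}.png',g[y0:y0+600,x0:x0+800,::-1]); print('crop',x0,y0)
E
python3 meas.py m1
```

```text
t: 13.9
ee_pos: [586.8, 82.5, 341.6]
orientation: [2.266, 2.176, -0.0]
ft_force: [-0.1, 0.1, -0.1]
width: 35.2
grasp_force: 0.0
[878 447] (1152, 1536, 3)
crop 548 267
```

View pics/m1.png

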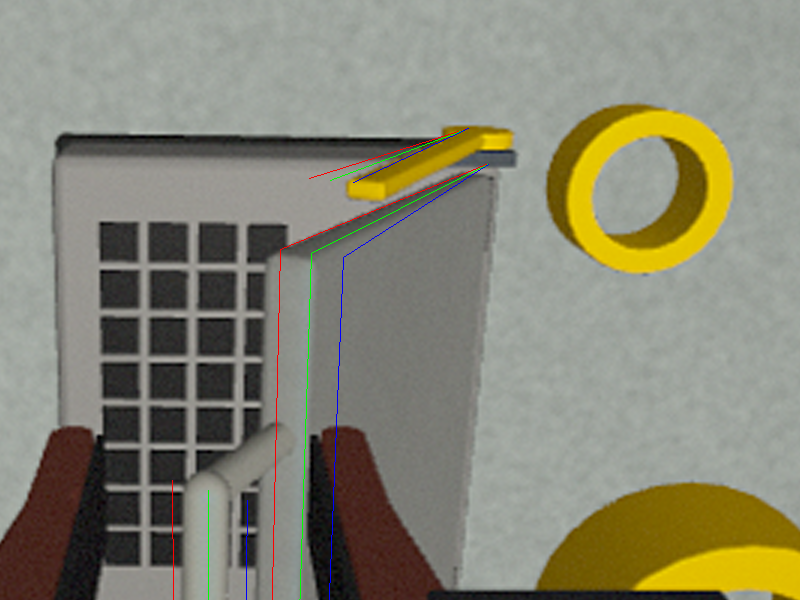

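The picture shows the lid lying on the 1.05 model: bar at x≈206 and outer edge at x≈310 against green. The pointer tip's end face is centred at about (367,190), beyond the 1.10 line, so the pointer is near 1.12. Now I'll fit its silhouette.

```bash
python3 - <<'E'
from h import *
from scipy.optimize import minimize
d=np.load('m1.npz');f,K,W=d['f'],d['K'],d['W']
H0=np.array([689.3,-13,66]);yw=-.042
ex=np.array([np.cos(yw),np.sin(yw),0]);ey=np.array([-np.sin(yw),np.cos(yw),0]);ez=np.array([0,0,1.])
def P(th,r,y,n,dx=0):return H0+dx*ex+r*(-np.cos(th)*ex+np.sin(th)*ez)+n*(np.sin(th)*ex+np.cos(th)*ez)+y*ey
m=cv2.inRange(cv2.resize(cv2.cvtColor(f,cv2.COLOR_RGB2HSV),None,fx=3,fy=3,interpolation=1),(18,110,50),(35,255,255))
x0,y0=548,267
roi=np.zeros_like(m);roi[y0+100:y0+230,x0+330:x0+435]=1   # away from hub
ms=(m>0)&(roi>0)
def cost(v):
    th,y,dx=v
    pts=np.array([px(K,W,P(th,r,y+a,n,dx))*3+1 for r in(15,140) for a in(-3,3) for n in(-6,6)],np.float32)
    h=cv2.convexHull((pts*16).astype(np.int32)); g=np.zeros_like(m);cv2.fillConvexPoly(g,h,255,cv2.LINE_AA,4)
    return (np.abs(g/255.-ms)*roi).sum()/ms.sum()
for dx in(-3,0,3):
    b=min((minimize(cost,(t,y,dx),method='Nelder-Mead',options=dict(initial_simplex=[[t,y,dx],[t+.03,y,dx],[t,y+2,dx],[t,y,dx+.0]])) for t in(1.08,1.14) for y in(118,121)),key=lambda r:r.fun);print(dx,b.x,b.fun)
b=minimize(cost,(1.12,119,0.),method='Nelder-Mead',options=dict(initial_simplex=[[1.12,119,0],[1.09,119,0],[1.12,117,0],[1.12,119,3]]));print('free',b.x,b.fun)
# lid from silver bar: pixel column of bar centre at crop (206,560)
for th in(1.03,1.04,1.05,1.06):
    print(th,[(px(K,W,P(th,215,y,2))*3+1-[x0,y0]).round(1).tolist() for y in(30,45)],(px(K,W,P(th,175,60,10))*3+1-[x0,y0]).round(1),(px(K,W,P(th,175,60,-6))*3+1-[x0,y0]).round(1))
for row in(540,570):
    print(row,np.round(cv2.resize(f,None,fx=3,fy=3,interpolation=cv2.INTER_CUBIC)[y0+row,x0+160:x0+340:4].mean(1)).astype(int).tolist())
E
```

```text
-3 [  1.15404468 119.39249031  -3.        ] 0.32063987398673
0 [  1.13081447 119.40834917   0.        ] 0.27430027714003374
3 [  1.10809823 119.292714     3.        ] 0.23895414929897685
free [  1.04958162 118.74416811  10.43011032] 0.17943665529872424
1.03 [[194.1, 574.4], [193.9, 522.4]] [294.1 420.6] [243.6 409.1]
1.04 [[201.3, 576.7], [201.2, 524.5]] [300.  421.7] [248.9 410.4]
1.05 [[208.6, 579.0], [208.6, 526.6]] [305.9 422.9] [254.3 411.6]
1.06 [[215.9, 581.2], [216.2, 528.6]] [311.9 424. ] [259.7 412.9]
540 [38, 40, 40, 37, 31, 51, 108, 136, 153, 159, 161, 162, 161, 161, 160, 157, 145, 97, 128, 141, 83, 34, 32, 43, 75, 120, 134, 136, 135, 139, 139, 138, 140, 143, 146, 141, 128, 56, 13, 19, 26, 11, 14, 21, 22]
570 [151, 150, 150, 149, 145, 129, 117, 136, 153, 156, 163, 163, 164, 160, 161, 154, 139, 131, 147, 143, 140, 139, 136, 139, 102, 122, 136, 134, 136, 140, 138, 139, 143, 146, 145, 132, 119, 121, 89, 24, 14, 24, 21, 20, 21]
```

```bash
cat > fit.py <<'E'
from h import *
import sys
from scipy.optimize import minimize
d=np.load(sys.argv[1]+'.npz');f,K,W=d['f'],d['K'],d['W']
H0=np.array([689.3,-13,66]);yw=-.042
ex=np.array([np.cos(yw),np.sin(yw),0]);ey=np.array([-np.sin(yw),np.cos(yw),0]);ez=np.array([0,0,1.])
def P(th,r,y,n,dx=0):return H0+dx*ex+r*(-np.cos(th)*ex+np.sin(th)*ez)+n*(np.sin(th)*ex+np.cos(th)*ez)+y*ey
q=lambda *a:px(K,W,P(*a))*3+1
big=cv2.resize(f,None,fx=3,fy=3,interpolation=1).astype(int)
m=(big[:,:,0]-big[:,:,2]>45)
t=q(1.1,140,121,0).astype(int);x0,y0=t-[60,60]
roi=np.zeros(m.shape);roi[y0:y0+140,x0:x0+125]=1
ms=m&(roi>0)
for r in range(y0,y0+140,8):
    c=np.where(ms[r])[0]
    if len(c):print(r-267,c.min()-548,c.max()-548,len(c))
for hy,hn in((3,6),(6,3)):
  def cost(v):
    th,y,dx=v
    pts=np.array([q(th,r,y+a,n,dx) for r in(15,140) for a in(-hy,hy) for n in(-hn,hn)],np.float32)
    h=cv2.convexHull((pts*16).astype(np.int32)); g=np.zeros(m.shape,np.uint8);cv2.fillConvexPoly(g,h,255,cv2.LINE_AA,4)
    return (np.abs(g/255.-ms)*roi).sum()/ms.sum()
  for dx in(-3,0,3):
    S=[[1.12,119,dx],[1.08,119,dx],[1.12,116,dx],[1.12,119,dx]]
    b=minimize(cost,S[0],method='Nelder-Mead',options=dict(initial_simplex=S));print(hy,hn,b.x.round(3),b.fun.round(3))
E
python3 fit.py m1
```

```text
154 408 417 10
162 389 417 29
170 371 417 47
178 352 417 66
186 345 410 66
194 346 395 50
3 6 [  1.152 119.377  -3.   ] 0.262
3 6 [  1.129 119.219   0.   ] 0.225
3 6 [  1.108 118.856   3.   ] 0.19
6 3 [  1.142 119.518  -3.   ] 0.58
6 3 [  1.123 120.172   0.   ] 0.559
6 3 [  1.099 120.418   3.   ] 0.54
```

The lid is at about 1.04 and the pointer at about 1.12. The 0.08 rad difference barely depends on calibration. I'll re-grip the bar and add it.

```bash
python3 -m inch '[[[-30,0,0,0,0,0,40],[-60,0,0,0,0,0,40],[-90,0,0,0,0,0,40],[-90,0,20,0,0,0,40],[-90,0,45,0,0,0,40],[-90,0,65,0,0,0,40],[-90,0,78,0,0,0,40],[-90,0,85,0,0,0,40],[-90,0,85,0,0,0,40],[-90,0,85,0,0,0,20],[-90,0,85,0,0,0,5],[-90,0,85,0,0,0,5],[-90,0,85,0,0,0,5],[-90,0,85,0,0,0,5]]]'
```

```text
t: 15.35
ee_pos: [582.5, -7.7, 257.4]
orientation: [-2.267, -2.174, 0.001]
ft_force: [-4.4, -0.2, 4.5]
width: 10.9
grasp_force: 30.0
```

```bash
python3 -m inch '[[[0,4,-2,0,0,0,5],[0,8,-4,0,0,0,5],[0,12,-6,0,0,0,5],[0,15,-8,0,0,0,5],[0,15,-8,0,0,0,5],[0,15,-8,0,0,0,5]]]'
```

```text
t: 15.95
ee_pos: [596.3, -8.4, 264.9]
orientation: [-2.266, -2.172, 0.005]
ft_force: [-7.6, -0.7, 4.7]
width: 11.1
grasp_force: 30.0
```

```bash
python3 -m inch '[[[0,1,-1,0,0,0,5],[0,2,-1,0,0,0,5],[0,2,-1,0,0,0,5],[0,2,-1,0,0,0,15],[0,2,-1,0,0,0,40],[0,2,-1,0,0,0,40],[0,2,-1,0,0,0,40],[0,2,-15,0,0,0,40],[0,2,-40,0,0,0,40],[0,2,-65,0,0,0,40],[0,2,-85,0,0,0,40],[30,2,-85,0,0,0,40],[60,2,-85,0,0,0,40],[90,2,-85,0,0,0,40],[90,2,-85,0,0,0,40],[90,2,-85,0,0,0,40]]]'
sed -i 's/((1.0,(255,0,0)),(1.05,(0,255,0)),(1.1,(0,0,255)))/((1.08,(255,0,0)),(1.12,(0,255,0)),(1.16,(0,0,255)))/; s/689.3,-13/690.3,-15/' meas.py; sed -i 's/689.3,-13/690.3,-13/' fit.py
python3 meas.py m2; python3 fit.py m2
```

```text
t: 17.55
ee_pos: [604.0, 81.7, 350.5]
orientation: [2.265, 2.175, 0.001]
ft_force: [-0.3, -0.4, 0.3]
width: 35.0
grasp_force: 0.0
[821 449] (1152, 1536, 3)
crop 491 269
149 355 358 4
157 334 358 25
165 311 358 48
173 288 358 71
181 285 348 64
189 285 331 47
3 6 [  1.147 119.4    -3.   ] 0.246
3 6 [  1.124 119.123   0.   ] 0.216
3 6 [  1.1   118.825   3.   ] 0.187
6 3 [  1.144 120.748  -3.   ] 0.641
6 3 [  1.115 120.211   0.   ] 0.624
6 3 [  1.09  120.201   3.   ] 0.61
```

View pics/m2.png

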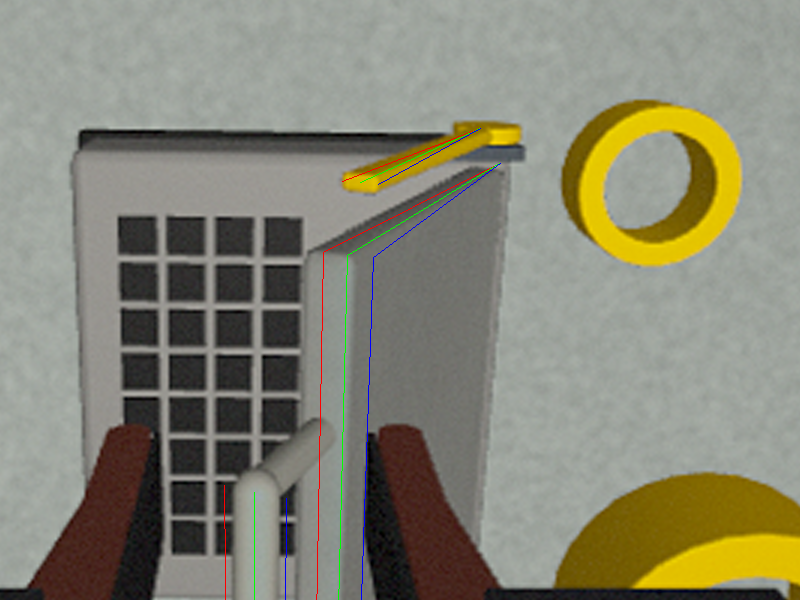

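The lid bar (x≈257) and outer corner (352,256) fit 1.125 rad, and the pointer tip face (361,182) fits 1.12, so they are in line within about 0.01 rad. The pointer hasn't moved and the gripper is clear, so I'm handing in.

```bash
python3 -c "
from workcell import ctrl
print(ctrl.close_job())"
```

```text
the job is handed in; nothing more can be done
None
```

I set the tape roll down flat in the middle of the blue mat, then raised the lid to about 1.12 rad, in line with the pointer to within about 0.01 rad by the wrist camera, and handed the job in at about 18 s; no verdict came back.

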